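Fold the hasp of the large medicines chest over its staple

TASK

The large medicines chest is about to be padlocked: swing the hinged hasp on its top over and press it fully down, so that it lies flat with the staple standing up through its slot. Leave the hasp of the small chest standing open.

Things in the scene. Friction and masses are not known exactly. Their poses are not given: they have to be found in the camera images.
- large_hasp_hinge (a point): Middle of the hinge line of the large chest's hasp, fixed to the chest (grey steel, 180 x 240 x 85 mm, fixed on an 80 mm high white riser), 5 mm above its top. Axes: y along the hinge line (the chest's long side), z up, -x the way the hasp swings over and lies when closed, towards the staple. Chest's rear edge 60 mm along +x, front edge 120 mm along -x.
- large_hasp (a joint): Angle of the large chest's hasp, rad: 0 flat, closed (a stop), 1.57 upright, more leans back to +x; starts at 1.75 to 2.2, at most 2.3. Stiff hinge (about 0.12 N m): stays where left. Steel plate 95 x 44 x 3 mm; slot 14 mm wide from 48 to 82 mm from the hinge, solid from 0 to 48 mm. Closed, its upper face is 1.5 mm above the hinge point.
- large_staple (a point): Top of the large chest's staple, an upright steel wire loop 22 mm long, 6 mm thick, in line with the hasp: 65 mm from the hinge point along -x, 23 mm above it, 28 mm above the chest's top. It stands up through the slot of the closed hasp. Axes as for the hinge point.
- small_chest: The small chest, same make, 140 x 150 x 65 mm, fixed on the same riser; origin at the centre of its underside, axes as for the large one (x from front to rear). Its hasp, 70 x 34 mm, stands on its top, hinged 25 mm behind the centre (+x). It is not to be closed.
- small_hasp (a joint): Angle of the small chest's hasp, rad, counted in the same way; starts at 1.75 to 2.2 and should stay open.

How it is judged:
By the outcome, as a careful person would: the job done as asked, in the order asked, and still so for the second after the job is handed in, with the robot touching nothing.
It also fails if it takes over 29 s, if anything falls off the work surface, if the arm or the gripper's body presses on something with over 40 N, if the wrist force passes 120 N, or if a joint passes its speed limit or range.

ROBOT

A 7-joint arm with a two-finger parallel gripper is mounted at the origin on a cart in front of the work surface, level with it; the furniture and walls round the work are solid. World frame = base frame: x ahead of the robot, y to its left, z up, the work surface at z = 0. Lengths are in m, angles in rad, forces in N, time in s.
With the tool pointing down it reaches from about 0.425 to 0.95 m from the base axis. Payload 4.7 kg.
Tool frame: the origin (TCP) lies between the finger pads; the fingertips stand ahead of it and the grasp point (between the pads) lies 5 mm behind it (bot.tcp_to_tips is the z of the fingertips in the tool frame, in m); z points along the fingers, y is the direction in which the jaws open and shut (so a half turn about z gives the same grasp; the last joint's range is limited). The gripper opens to 85 mm and grips with 20 to 120 N. Pads are 22 mm wide; open, the fingers measure 114 mm over their backs; the gripper's body (76 mm by 85 mm) begins 54 mm behind the grasp point. The pads swing forward as they close: fully open they stand 13 mm farther back than shut.
Start: joints at [-1.355, 0.469, -0.049, 1.532, 0.024, 1.141, -0.082], TCP at [0.164, 0.655, 0.222] pointing down, gripper open.
Joint ranges: [-2.59, 2.59], [-0.33, 1.99], [-1.39, 1.29], [0.1, 2.45], [-1.04, 4.18], [0.21, 1.99], [-2.66, 2.66]. Speed limits (rad/s): [2.57, 2.57, 3.14, 3.14, 3.14, 3.14, 3.14].

INTERFACE

Orientations are given as a rotation vector (axis times angle).
In Python, from plant import bot gives the robot as it stands.
- The arm moves only by the shell command python3 -m jog 'ROWS' [FORCE]. ROWS is JSON, a list of rows, each an object of numbers: "jaw": the closure, from 0 (fully open) to 1 (shut); "dx", "dy", "dz": the shift along the tool's x, y, z in m; "yaw": the turn about the tool's z in rad. In form: [{"jaw": .., "dx": .., "dy": .., "dz": .., "yaw": ..}, ...]. A call has 1 to 8 rows; each row is the pose to reach, as a shift and turn from the pose measured when the call began, along the tool's axes at that moment; what a row does not reach only later rows make up. A row lasts 1/8 s, in which the tool goes at most 62.5 mm and 10.7 degrees, less where a joint would pass 70% of its speed; a pose out of reach is approached as far as the arm can. A call with a gripper value outside its range is refused whole. The fingers move at their own pace and stop on an object; FORCE is the grip in N (left out, the last holds). Time passes only in rows, so rows that repeat a pose let the fingers close. It gives the time, the measured TCP pose, the force and the opening at its end, in the units of the state.
- bot.sense(): the state, without advancing time (a new reading comes with each control period).
- bot.capture(name): name is "scene" or "top" or "wrist"; returns the picture (400x640x3 uint8, red, green, blue); there is no depth.
- bot.camera_info(name): a dict with "intrinsics" (3x3 intrinsics, pixels), "R" (3x3) and "t" (3): a world point X has camera coordinates R X + t. Camera axes: x right, y down, z forward; pixel columns grow to the right and rows downward; lengths in m; the calibration is good to about 2 mm. A picture is of the moment at which its call begins: read the wrist's pose just before it. camera_info takes no time and is no camera call; for the wrist camera it gives the pose at the moment of the call.
- bot.close_job(): hands the job in, once; it reports no verdict.
Trained networks look in the newest picture that a camera, given by its name, has taken for a name from the list of things; names that differ only in an ending like _2 or _b are one class to them, and where a whole thing is asked for, a point or a joint stands for the part that bears it (a point fixed in the world has none). Each returns a list of dicts, best first, with "confidence" (0 to 1); they miss things now and then, are a little off and sometimes report something else, mostly with a low value. They report only what shows in the picture. A call takes as long as a camera call.
- bot.cut_out(camera, name): "pixels" (400x640 bool, what is visible of it) and "box" ([centre column, centre row, width, height] in pixels, round what is visible of it).
The state is a dict: "clock": time; "joints": joint angles; "joint_vel": joint speeds; "joint_efforts": joint torques, N m; "eef_pos": TCP position; "ee_rot": TCP orientation; "ft_force": force on the tool from outside, world axes, zero at the start; "wrist_torque": the same for the moment, N m; "opening": finger opening in m.
Only numpy, scipy, OpenCV 4.12 (cv2) and the standard library are available. Lean on these libraries where they do the work, as an engineer would, in place of code of your own. Each camera call takes 0.05 s, during which the arm holds its last target. There are 200 camera calls.

## Working session

There is one attempt and no reset: what is moved stays moved. The work goes in short steps, Python scripts to look and compute and a shell command to move; the robot and the scene stay as the last step left them, time stands still between calls to the robot, and variables do not carry over. Pictures are saved under pics/ and viewed, about 8 in all and at most 12, crops included, and the job is handed in when it is done.

```bash
mkdir -p pics; ls; python3 - <<'E'
from plant import bot
import cv2,numpy as np
s=bot.sense();print(s['clock'],s['eef_pos'],s['ee_rot'],s['opening'],bot.tcp_to_tips)
ims=[]
for c in['scene','top']:
    im=bot.capture(c);cv2.imwrite(f'pics/{c}0.png',im[:,:,::-1]);
    i=bot.camera_info(c);print(c,i['intrinsics'].tolist(),(-i['R'].T@i['t']).round(3),i['R'].round(3).tolist())
    for n in['large_hasp','large_hasp_hinge','large_staple','small_chest','small_hasp']:
        for d in bot.cut_out(c,n)[:3]:print(c,n,round(d['confidence'],2),np.round(d['box'],1),d['pixels'].sum())
E
```

```text
pics
0.0 [0.16342189 0.65430816 0.22103243] [-3.83399915e-01 -3.11794327e+00  3.10086269e-03] 0.08551065915544555 0.014
scene [[383.3169415742161, 0.0, 326.3366818691543], [0.0, 383.3169415742161, 200.14614580017687], [0.0, 0.0, 1.0]] [ 0.087 -0.513  0.677] [[0.739, -0.674, -0.009], [-0.405, -0.433, -0.805], [0.538, 0.599, -0.593]]
scene large_hasp 0.86 [388.2 208.8  32.1  46.5] 902
scene large_hasp_hinge 0.6 [375.  255.9 153.  138.5] 12289
scene small_chest 0.59 [268.4 183.1  80.7  79.1] 3379
scene small_hasp 0.51 [282.  160.8  13.7  29.5] 266
top [[509.20361664777005, 0.0, 315.06760835238737], [0.0, 509.20361664777005, 206.99506203689035], [0.0, 0.0, 1.0]] [0.427 0.007 1.139] [[-0.011, -1.0, 0.013], [-0.991, 0.009, -0.131], [0.131, -0.014, -0.991]]
top large_hasp 0.94 [395.1 191.2  21.6  30.9] 490
top large_hasp_hinge 0.57 [397.2 221.5 149.3 128.3] 12162
top large_staple 0.89 [400.  222.9 149.4 127.1] 12435
top large_staple 0.58 [217.6 228.   97.5  78.7] 6267
top small_chest 0.8 [217.9 226.6  99.8  79.4] 6323
top small_hasp 0.92 [211.7 202.6  19.   30. ] 402
top small_hasp 0.49 [217.1 227.8  99.1  77.5] 6350
```

View pics/scene0.png

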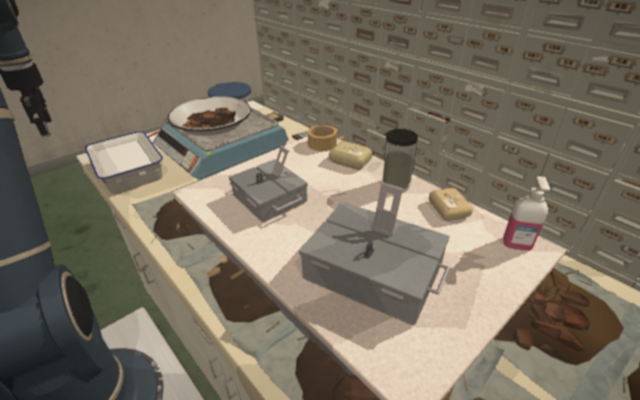

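View pics/top0.png

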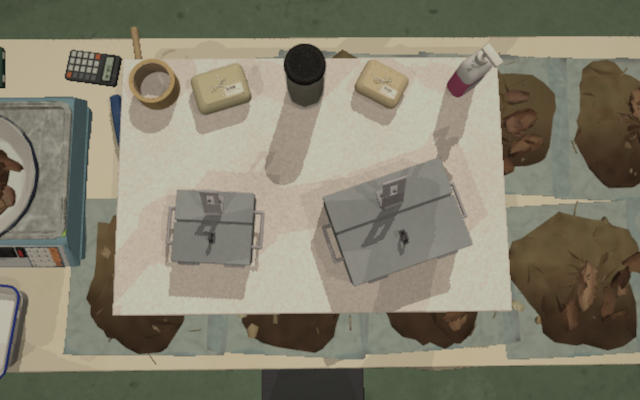

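Scene view: the large chest is on the right around (375,255) with its hasp up at (388,209) and staple at (369,250). The small chest is at (268,185). Top view: the large chest is rotated, hasp at (392,192) and staple near (403,240). Next I'll enlarge both.

```bash
python3 - <<'E'
import cv2,numpy as np
a=cv2.imread('pics/top0.png')[150:290,315:475];b=cv2.imread('pics/scene0.png')[170:310,300:460]
f=lambda i:cv2.resize(i,None,fx=5,fy=5,interpolation=cv2.INTER_CUBIC)
cv2.imwrite('pics/c1.png',cv2.resize(np.vstack([a[:,:]]),None,fx=5,fy=4.28,interpolation=cv2.INTER_CUBIC) if 0 else np.hstack([cv2.resize(i[20:130],(400,275),interpolation=cv2.INTER_CUBIC) for i in (a,b)]))
cv2.imwrite('pics/c1.png',np.vstack([f(a[:,:])[0:600:1,:][:300*2],]) [:600])
E
```

```text
(no output)
```

View pics/c1.png

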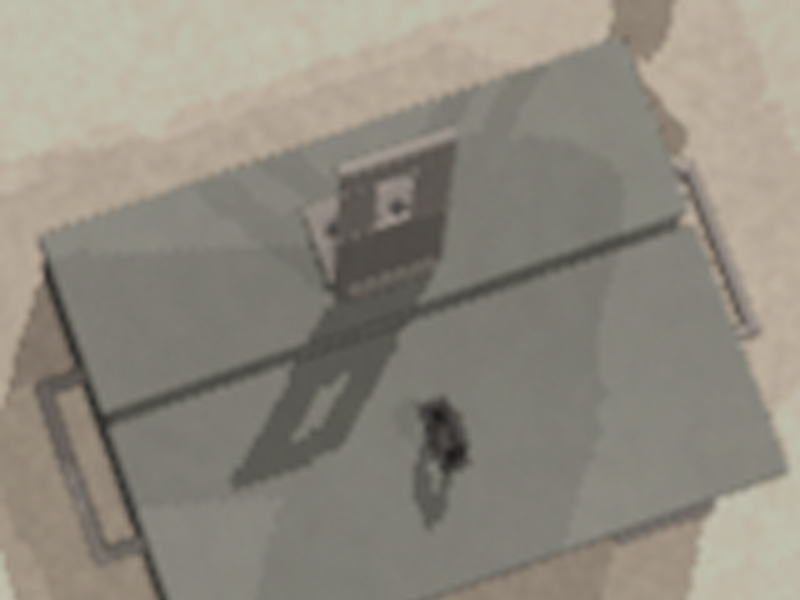

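Crop (5x, offset 315,150): the hasp hinge middle is near crop (392,280), the staple loop near (443,432). Rear corners are at (42,236) and (622,40), and the front right corner at (785,470).

```bash
cat > h.py <<'E'
from plant import bot
import numpy as np
def ray(c,u,v,z,i=None):
    i=i or bot.camera_info(c);o=-i['R'].T@i['t']
    d=i['R'].T@np.linalg.solve(i['intrinsics'],[u,v,1.]);return o+d*(z-o[2])/d[2]
def proj(c,X,i=None):
    i=i or bot.camera_info(c);p=i['intrinsics']@(i['R']@X+i['t']);return p[:2]/p[2]
E
python3 - <<'E'
from h import *
P=lambda x,y,z:ray('top',315+x/5,150+y/5,z)
RL,RR,FR=P(42,236,.165),P(622,40,.165),P(785,470,.165)
h=P(392,280,.170);s=P(443,432,.190)
print(RL,RR,FR,np.linalg.norm(RL-RR),np.linalg.norm(RR-FR))
print('hinge',h,'staple',s,np.linalg.norm((h-s)[:2]))
a=(RL-RR)[:2];print('yaw y-axis',np.arctan2(-a[0],a[1]),'hs',np.arctan2(*(h-s)[1::-1]))
a=(RR-FR)[:2];print(np.arctan2(a[1],a[0]))
yaw=np.arctan2(*(RR-FR)[1::-1])
mid=(RL+RR)/2;ex=np.array([np.cos(yaw),np.sin(yaw)]);print('hinge from rear',mid[:2]-.06*ex)
E
```

```text
[ 0.57466768 -0.02282657  0.165     ] [ 0.65034739 -0.2514368   0.165     ] [ 0.48123324 -0.30691795  0.165     ] 0.2408112491460966 0.17798244639511282
hinge [ 0.55555413 -0.15720221  0.17      ] staple [ 0.49535394 -0.17112532  0.19      ] 0.06178928769401571
yaw y-axis 0.31968741885301444 hs 0.2272838206131651
0.31700537980134846
hinge from rear [ 0.55549714 -0.15583504]
```

Hinge ≈ (0.5555, -0.1565, 0.170), chest yaw 0.318, and the edge lengths match the given 240 x 180 mm. I'll raise the tool, close the jaws and travel to a point behind the hasp.

```bash
cat >> h.py <<'E'
from scipy.spatial.transform import Rotation as Ro
H=np.array([.5555,-.1565,.170]);YAW=.318
C=Ro.from_euler('z',YAW).as_matrix()
def st():
    s=bot.sense();R=Ro.from_rotvec(s['ee_rot']).as_matrix();tip=s['eef_pos']+R[:,2]*bot.tcp_to_tips
    print('t',round(s['clock'],2),'tip in chest mm',((tip-H)@C*1e3).round(1),'F',np.round(s['ft_force']@C,1),'Tq',np.round(s['wrist_torque'],2),'open',round(s['opening'],4),'toolz',R[:,2].round(3))
    return s,R,tip
def go(x,z,y=0):
    "jog shift taking the fingertips to chest coords (mm rel. hinge), jaws along chest y"
    s,R,tip=st();d=R.T@(H+C@(np.array([x,y,z])/1e3)-tip)
    e=np.cross(R[:,1],C[:,1]);w=np.arcsin(np.clip(e@R[:,2],-1,1))
    print('to',x,z,'dxyz',d.round(4),'yaw',w.round(4))
E
python3 -m jog '[{"jaw":1,"dx":0,"dy":0,"dz":-0.06,"yaw":0},{"jaw":1,"dx":-0.02,"dy":-0.02,"dz":-0.12,"yaw":0},{"jaw":1,"dx":-0.653,"dy":-0.643,"dz":-0.139,"yaw":-0.563},{"jaw":1,"dx":-0.653,"dy":-0.643,"dz":-0.139,"yaw":-0.563},{"jaw":1,"dx":-0.653,"dy":-0.643,"dz":-0.139,"yaw":-0.563},{"jaw":1,"dx":-0.653,"dy":-0.643,"dz":-0.139,"yaw":-0.563},{"jaw":1,"dx":-0.653,"dy":-0.643,"dz":-0.139,"yaw":-0.563},{"jaw":1,"dx":-0.653,"dy":-0.643,"dz":-0.139,"yaw":-0.563}]'
python3 -c "
from h import *
go(90,170)"
```

```text
clock: 1.6
eef_pos: [0.3728, 0.3116, 0.3485]
ee_rot: [-0.498, 3.101, 0.001]
ft_force: [2.0, -0.1, 0.4]
opening: -0.0002
t 1.6 tip in chest mm [-27.2 501.7 164.5] F [ 1.9 -0.8  0.4] Tq [ 0.   -0.06  0.03] open -0.0002 toolz [ 0.001  0.001 -1.   ]
to 90 170 dxyz [-0.1171 -0.5017 -0.0057] yaw 0.0002
```

```bash
python3 -m jog '[{"jaw":1,"dx":-0.117,"dy":-0.502,"dz":-0.006,"yaw":0},{"jaw":1,"dx":-0.117,"dy":-0.502,"dz":-0.006,"yaw":0},{"jaw":1,"dx":-0.117,"dy":-0.502,"dz":-0.006,"yaw":0},{"jaw":1,"dx":-0.117,"dy":-0.502,"dz":-0.006,"yaw":0},{"jaw":1,"dx":-0.117,"dy":-0.502,"dz":-0.006,"yaw":0},{"jaw":1,"dx":-0.117,"dy":-0.502,"dz":-0.006,"yaw":0},{"jaw":1,"dx":-0.117,"dy":-0.502,"dz":-0.006,"yaw":0},{"jaw":1,"dx":-0.117,"dy":-0.502,"dz":-0.006,"yaw":0}]'
python3 - <<'E'
from h import *
import cv2
go(90,170);go(90,60)
i=bot.camera_info('wrist');w=bot.capture('wrist')
for p in ([0,0,0],[0,22,0],[0,-22,0],[-65,0,23],[60,120,-5],[60,-120,-5]):print(p,proj('wrist',H+C@(np.array(p)/1e3),i).round(0))
cv2.imwrite('pics/w1.png',w[:,:,::-1])
E
```

```text
clock: 2.6
eef_pos: [0.6328, -0.1149, 0.3544]
ee_rot: [-0.499, 3.1, 0.002]
ft_force: [0.8, 0.9, 0.4]
opening: 0.0001
t 2.6 tip in chest mm [ 86.5  15.3 170.4] F [1.1 0.6 0.4] Tq [ 0.02 -0.03  0.04] open 0.0001 toolz [ 0.002  0.001 -1.   ]
to 90 170 dxyz [-0.0035 -0.0153  0.0004] yaw 0.001
t 2.6 tip in chest mm [ 86.5  15.3 170.4] F [1.1 0.6 0.4] Tq [ 0.02 -0.03  0.04] open 0.0001 toolz [ 0.002  0.001 -1.   ]
to 90 60 dxyz [-0.0033 -0.0154  0.1104] yaw 0.001
[0, 0, 0] [301.  98.]
[0, 22, 0] [322.  98.]
[0, -22, 0] [280.  98.]
[-65, 0, 23] [299.  23.]
[60, 120, -5] [407. 154.]
[60, -120, -5] [196. 154.]
```

View pics/w1.png

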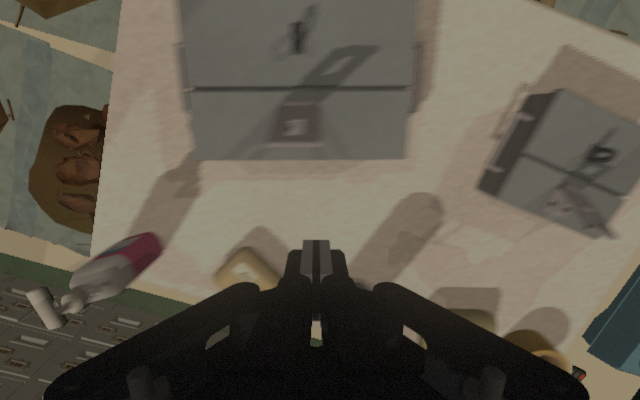

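Wrist view: the hasp hinge is at about (296,105), tip edge at row ~145, staple at (297,37). The predicted points agree to within 3–4 mm, with a slight -y offset. I'll come down behind the hasp and push it over.

```bash
python3 -m jog '[{"jaw":1,"dx":0.0,"dy":-0.018,"dz":0.06,"yaw":0},{"jaw":1,"dx":0.0,"dy":-0.018,"dz":0.115,"yaw":0},{"jaw":1,"dx":0.0,"dy":-0.018,"dz":0.115,"yaw":0},{"jaw":1,"dx":0.03,"dy":-0.018,"dz":0.115,"yaw":0},{"jaw":1,"dx":0.055,"dy":-0.018,"dz":0.115,"yaw":0},{"jaw":1,"dx":0.08,"dy":-0.018,"dz":0.115,"yaw":0},{"jaw":1,"dx":0.095,"dy":-0.018,"dz":0.12,"yaw":0},{"jaw":1,"dx":0.105,"dy":-0.018,"dz":0.125,"yaw":0}]'
python3 - <<'E'
from h import *
import cv2
go(-25,25,-3);go(-28,1,-3)
cv2.imwrite('pics/s1.png',cv2.resize(bot.capture('scene')[130:310,270:470,::-1],None,fx=3,fy=3))
E
```

```text
clock: 3.65
eef_pos: [0.5411, -0.1751, 0.2302]
ee_rot: [-0.482, 3.099, -0.014]
ft_force: [0.5, -0.7, 0.8]
opening: 0.0001
t 3.65 tip in chest mm [-19.5 -13.3  46.2] F [ 0.2 -0.9  0.8] Tq [-0.02 -0.21  0.01] open 0.0001 toolz [ 0.007 -0.008 -1.   ]
to -25 25 dxyz [0.0057 0.0105 0.0211] yaw -0.0095
t 3.65 tip in chest mm [-19.5 -13.3  46.2] F [ 0.2 -0.9  0.8] Tq [-0.02 -0.21  0.01] open 0.0001 toolz [ 0.007 -0.008 -1.   ]
to -28 1 dxyz [0.0088 0.0107 0.0451] yaw -0.0095
```

View pics/s1.png

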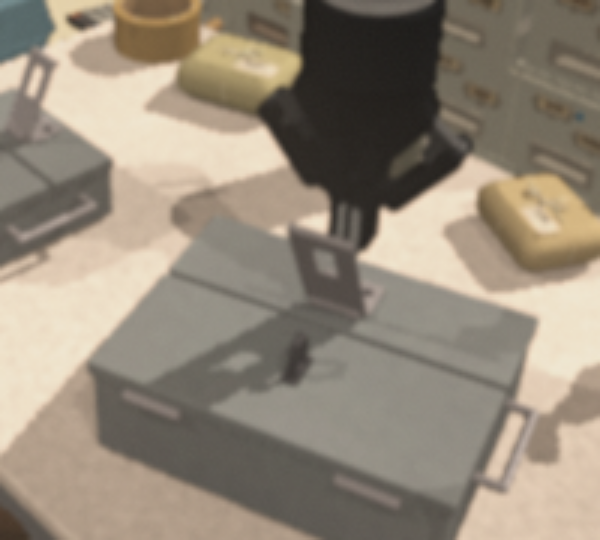

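The hasp stands leaning slightly forward, with the fingers behind it; the small hasp is untouched. Now I'll follow it down, correcting y by +10 mm.

```bash
python3 -m jog '[{"jaw":1,"dx":0.004,"dy":0.006,"dz":0.012,"yaw":0},{"jaw":1,"dx":0.007,"dy":0.01,"dz":0.022,"yaw":0},{"jaw":1,"dx":0.009,"dy":0.010,"dz":0.030,"yaw":0},{"jaw":1,"dx":0.009,"dy":0.010,"dz":0.036,"yaw":0},{"jaw":1,"dx":0.009,"dy":0.010,"dz":0.040,"yaw":0},{"jaw":1,"dx":0.009,"dy":0.010,"dz":0.040,"yaw":0}]'
python3 - <<'E'
from h import *
import cv2
bot.capture('top')
go(-28,0,-3)
cv2.imwrite('pics/s2.png',cv2.resize(bot.capture('scene')[130:310,270:470,::-1],None,fx=3,fy=3))
E
```

```text
clock: 4.45
eef_pos: [0.5275, -0.1691, 0.1883]
ee_rot: [-0.48, 3.104, -0.013]
ft_force: [0.0, 0.7, 0.6]
opening: 0.0001
t 4.5 tip in chest mm [-30.5  -3.3   4.5] F [-0.7  0.8 -0.4] Tq [0.03 0.04 0.02] open 0.0003 toolz [ 0.003 -0.008 -1.   ]
to -28 0 dxyz [-0.0025  0.0004  0.0045] yaw -0.0108
```

View pics/s2.png

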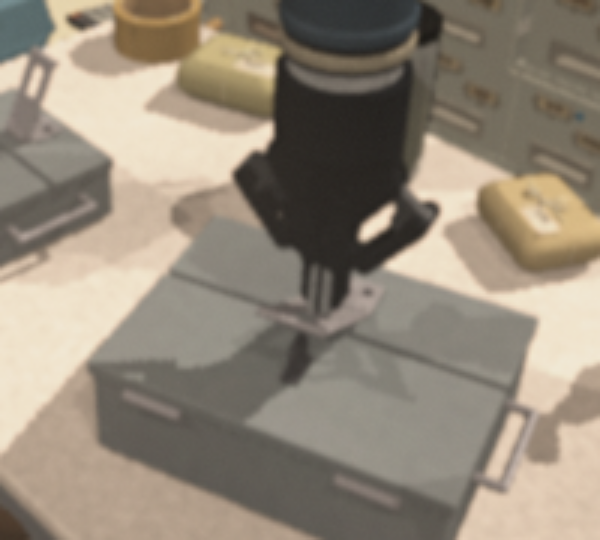

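The hasp is almost flat, with the fingertips on its solid part. Next I press it down.

```bash
python3 -m jog '[{"jaw":1,"dx":0,"dy":0,"dz":0.003,"yaw":0},{"jaw":1,"dx":0,"dy":0,"dz":0.005,"yaw":0},{"jaw":1,"dx":0,"dy":0,"dz":0.006,"yaw":0},{"jaw":1,"dx":0,"dy":0,"dz":0.006,"yaw":0}]'; python3 -c "
from h import *
st()"
```

```text
clock: 5.05
eef_pos: [0.5276, -0.1693, 0.1826]
ee_rot: [-0.48, 3.103, -0.013]
ft_force: [0.9, -0.7, 1.6]
opening: -0.0001
t 5.05 tip in chest mm [-30.5  -3.5  -1.4] F [ 0.6 -0.9  1.6] Tq [-0.03  0.08 -0.04] open -0.0001 toolz [ 0.003 -0.008 -1.   ]
```

Only 1.6 N so far, so it is not on the stop yet. I'll continue in small steps.

```bash
python3 -m jog '[{"jaw":1,"dx":0,"dy":0,"dz":0.001,"yaw":0},{"jaw":1,"dx":0,"dy":0,"dz":0.002,"yaw":0},{"jaw":1,"dx":0,"dy":0,"dz":0.002,"yaw":0}]'; python3 -c "
from h import *
st()"
```

```text
clock: 5.42
eef_pos: [0.5275, -0.1693, 0.1805]
ee_rot: [-0.48, 3.103, -0.013]
ft_force: [-0.4, -0.3, 1.8]
opening: 0.0001
t 5.42 tip in chest mm [-30.6  -3.5  -3.5] F [-0.4 -0.1  1.8] Tq [-0.07  0.08  0.05] open 0.0001 toolz [ 0.003 -0.008 -1.   ]
```

```bash
python3 - <<'E'
from h import *
import cv2
a=bot.capture('scene')[180:290,310:430,::-1];b=bot.capture('wrist')[:,:,::-1]
i=bot.camera_info('wrist');print(proj('wrist',H,i),proj('wrist',H+C@[-.065,0,.023],i),proj('wrist',H+C@[-.065,0,0],i),proj('wrist',H+C@[-.095,0,0],i))
cv2.imwrite('pics/s3.png',np.hstack([cv2.resize(a,(436,400),interpolation=cv2.INTER_CUBIC),b[:,150:514]]))
E
```

```text
[320.98156177 285.63026678] [320.54406377 193.52815083] [320.2975767 182.8403776] [319.9280276  127.30420826]
```

View pics/s3.png

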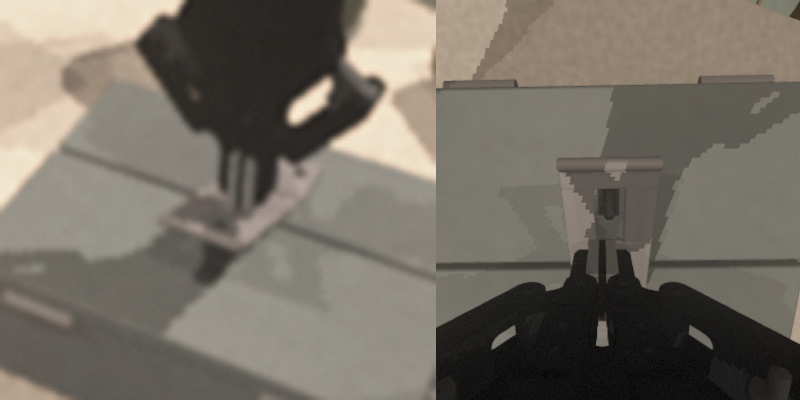

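```bash
python3 - <<'E'
from h import *
i=bot.camera_info('wrist')
s,R,tip=st();print('cam',((-i['R'].T@i['t'])-H)@C,'tip px',proj('wrist',tip,i), 'tcp px',proj('wrist',s['eef_pos'],i))
for a in (0,.1,.2,.3,.4,.5,.6):
    f=lambda r,y=0:proj('wrist',H+C@[-r*np.cos(a),y,r*np.sin(a)],i).round(0)
    print(a,'r48',f(.048)[1],'r82',f(.082)[1],'r95',f(.095)[1],'w95',f(.095,.022)[0]-f(.095,-.022)[0])
print('front edge',proj('wrist',H+C@[-.12,0,-.005],i))
E
```

```text
t 5.53 tip in chest mm [-30.5  -3.5  -3.5] F [-0.  -0.5  1.1] Tq [-0.12  0.12  0.07] open -0.0003 toolz [ 0.003 -0.008 -1.   ]
cam [-0.10217571 -0.00059549  0.16205234] tip px [314.80146706 237.70295999] tcp px [314.6967775 247.7970417]
0 r48 212.0 r82 152.0 r95 127.0 w95 84.0
0.1 r48 215.0 r82 155.0 r95 129.0 w95 88.0
0.2 r48 219.0 r82 160.0 r95 133.0 w95 94.0
0.3 r48 224.0 r82 167.0 r95 140.0 w95 100.0
0.4 r48 230.0 r82 176.0 r95 150.0 w95 105.0
0.5 r48 237.0 r82 188.0 r95 163.0 w95 112.0
0.6 r48 245.0 r82 202.0 r95 180.0 w95 118.0
front edge [319.56045985  77.37775679]
```

The wrist view shows the hasp lip at row 165 and the slot end at row 240. That puts the hasp still about 0.4 rad up, and with only ~1.5 N it is not on the stop. Fingers appear to be on its upper side. I'll keep lowering, guided by force.

```bash
python3 -m jog '[{"jaw":1,"dx":0,"dy":0,"dz":0.002,"yaw":0},{"jaw":1,"dx":0,"dy":0,"dz":0.004,"yaw":0},{"jaw":1,"dx":0,"dy":0,"dz":0.004,"yaw":0}]'; python3 -c "
from h import *
st()"
```

```text
clock: 5.9
eef_pos: [0.5275, -0.1692, 0.1762]
ee_rot: [-0.48, 3.103, -0.013]
ft_force: [-0.4, -0.7, 0.3]
opening: 0.0002
t 5.9 tip in chest mm [-30.5  -3.4  -7.8] F [-0.6 -0.5  0.3] Tq [ 0.02 -0.03 -0.  ] open 0.0002 toolz [ 0.002 -0.008 -1.   ]
```

```bash
python3 - <<'E'
from h import *
import cv2
a=bot.capture('scene')[180:280,320:420,::-1];b=bot.capture('wrist')[120:320,210:410,::-1]
s,R,tip=st();print((proj('scene',tip)-[320,180])*4,(proj('scene',H)-[320,180])*4,(proj('scene',H+C@[-.065,0,.023])-[320,180])*4)
cv2.imwrite('pics/s4.png',np.hstack([cv2.resize(x,(400,400),interpolation=cv2.INTER_CUBIC) for x in(a,b)]))
E
```

```text
t 6.0 tip in chest mm [-30.4  -3.2  -7.8] F [ 0.8 -0.4  0.1] Tq [-0.02 -0.01 -0.07] open -0.0001 toolz [ 0.003 -0.008 -1.   ]
[226.97421593 258.52653692] [246.35436118 208.32513435] [195.12982746 252.14151116]
```

View pics/s4.png

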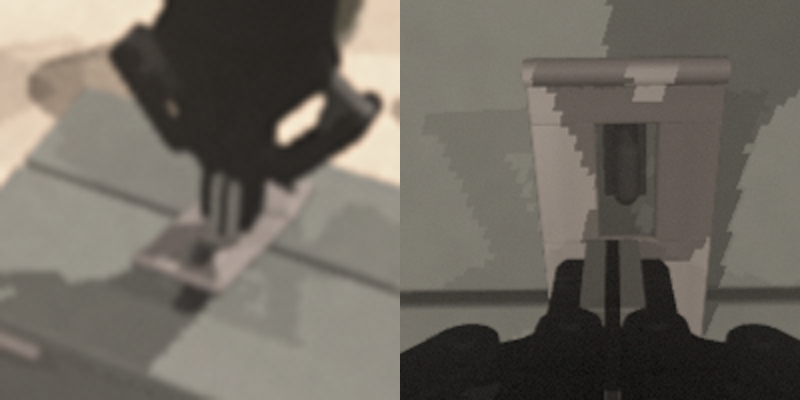

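Now it's clear: the pads are on the upper face of the solid part, and the hasp has followed down with the lip now at about row 152. The staple is in the slot. The fingertips stand about 10 mm higher than computed. I'll continue downward.

```bash
python3 -m jog '[{"jaw":1,"dx":0,"dy":0.001,"dz":0.002,"yaw":0},{"jaw":1,"dx":0,"dy":0.001,"dz":0.004,"yaw":0},{"jaw":1,"dx":0,"dy":0.001,"dz":0.006,"yaw":0},{"jaw":1,"dx":0,"dy":0.001,"dz":0.006,"yaw":0}]'; python3 -c "
from h import *
st()"
```

```text
clock: 6.5
eef_pos: [0.5271, -0.168, 0.1699]
ee_rot: [-0.48, 3.104, -0.012]
ft_force: [0.5, 0.4, 0.7]
opening: -0.0001
t 6.5 tip in chest mm [-30.5  -2.1 -14.1] F [0.6 0.2 0.7] Tq [ 0.    0.   -0.05] open -0.0001 toolz [ 0.002 -0.007 -1.   ]
```

```bash
python3 -m jog '[{"jaw":1,"dx":0,"dy":0,"dz":0.001,"yaw":0},{"jaw":1,"dx":0,"dy":0,"dz":0.002,"yaw":0},{"jaw":1,"dx":0,"dy":0,"dz":0.003,"yaw":0},{"jaw":1,"dx":0,"dy":0,"dz":0.003,"yaw":0}]'; python3 - <<'E'
from h import *
import cv2
st()
a=bot.capture('scene')[180:280,320:420,::-1];b=bot.capture('wrist')[120:320,210:410,::-1]
i=bot.camera_info('wrist')
for p in([-.095,0,0],[-.082,0,0],[-.048,0,0],[-.12,0,-.005]):print((proj('wrist',H+C@p,i)-[210,120])*2+[400,0])
cv2.imwrite('pics/s5.png',np.hstack([cv2.resize(x,(400,400),interpolation=cv2.INTER_CUBIC) for x in(a,b)]))
E
```

```text
clock: 7.0
eef_pos: [0.5271, -0.1679, 0.1667]
ee_rot: [-0.48, 3.104, -0.012]
ft_force: [-0.5, -0.0, 0.1]
opening: 0.0
t 7.0 tip in chest mm [-30.5  -2.1 -17.3] F [-0.5  0.1  0.1] Tq [-0.03  0.04 -0.03] open 0.0 toolz [ 0.002 -0.007 -1.   ]
[613.83688943  16.17234443]
[614.34087512  70.14127366]
[615.54776422 199.38008419]
[612.92962589 -92.97405586]
```

View pics/s5.png

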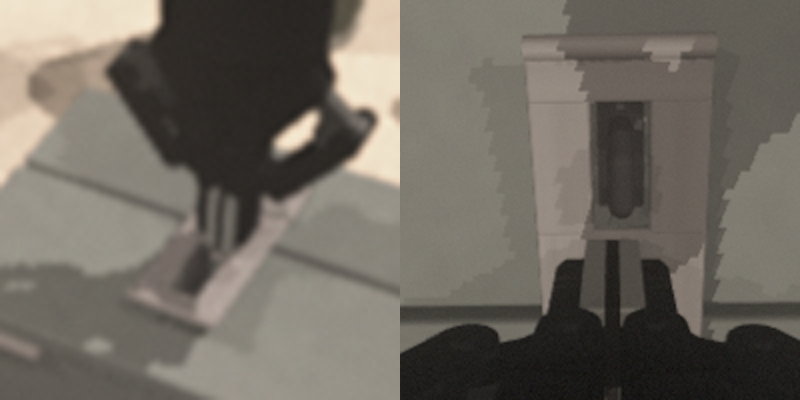

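The hasp is nearly flat and the staple is standing in the slot. The left shows the lip low over the chest. I continue in small steps until real force shows.

```bash
python3 -m jog '[{"jaw":1,"dx":0,"dy":0,"dz":0.001,"yaw":0},{"jaw":1,"dx":0,"dy":0,"dz":0.002,"yaw":0},{"jaw":1,"dx":0,"dy":0,"dz":0.002,"yaw":0}]'; python3 -c "
from h import *
st()"
python3 -m jog '[{"jaw":1,"dx":0,"dy":0,"dz":0.001,"yaw":0},{"jaw":1,"dx":0,"dy":0,"dz":0.002,"yaw":0},{"jaw":1,"dx":0,"dy":0,"dz":0.002,"yaw":0}]'; python3 -c "
from h import *
st()"
```

```text
clock: 7.48
eef_pos: [0.5273, -0.1677, 0.1646]
ee_rot: [-0.48, 3.103, -0.011]
ft_force: [-0.4, -0.2, 0.7]
opening: 0.0003
t 7.47 tip in chest mm [-30.3  -1.9 -19.4] F [-0.5 -0.1  0.7] Tq [-0.03  0.2   0.04] open 0.0003 toolz [ 0.002 -0.007 -1.   ]
clock: 7.85
eef_pos: [0.5273, -0.1677, 0.1625]
ee_rot: [-0.48, 3.103, -0.011]
ft_force: [-0.3, -0.5, 0.7]
opening: 0.0002
t 7.85 tip in chest mm [-30.3  -1.9 -21.5] F [-0.5 -0.4  0.7] Tq [-0.05  0.19 -0.01] open 0.0002 toolz [ 0.002 -0.007 -1.   ]
```

```bash
python3 - <<'E'
from h import *
import cv2
b=bot.capture('wrist');i=bot.camera_info('wrist')
for d in bot.cut_out('wrist','large_hasp')[:2]:
    m=d['pixels'];r=np.where(m.any(1))[0];print(d['confidence'],d['box'],[(k,m[k].sum()) for k in r[:40:5]])
for a in(0,.05,.1,.2):
    f=lambda r,y=0:proj('wrist',H+C@[-r*np.cos(a),y,r*np.sin(a)],i).round(0)
    print(a,'r48',f(.048)[1],'r82',f(.082)[1],'r95',f(.095)[1],'w95',f(.095,.022)[0]-f(.095,-.022)[0],'w50',f(.05,.022)[0]-f(.05,-.022)[0])
g=cv2.cvtColor(b,cv2.COLOR_RGB2GRAY).astype(int);print('col 230 profile',g[40:130:2,230])
print('front edge',proj('wrist',H+C@[-.12,.08,-.005],i),'gap?',proj('wrist',H+C@[-.01,.08,-.005],i))
a=bot.capture('scene')[180:280,320:420,::-1]
cv2.imwrite('pics/s6.png',np.hstack([cv2.resize(a,(400,400),interpolation=cv2.INTER_CUBIC),cv2.resize(b[:,:,::-1][60:360,170:470],(400,400))]))
E
```

```text
0.81 [319.5, 210.4, 92.6, 155.5] [(np.int64(133), np.int64(20)), (np.int64(138), np.int64(94)), (np.int64(143), np.int64(95)), (np.int64(148), np.int64(92)), (np.int64(153), np.int64(91)), (np.int64(158), np.int64(90)), (np.int64(163), np.int64(91)), (np.int64(168), np.int64(91))]
0 r48 222.0 r82 156.0 r95 128.0 w95 94.0 w50 86.0
0.05 r48 224.0 r82 158.0 r95 129.0 w95 97.0 w50 87.0
0.1 r48 226.0 r82 159.0 r95 131.0 w95 100.0 w50 89.0
0.2 r48 231.0 r82 165.0 r95 135.0 w95 107.0 w50 91.0
col 230 profile [134 135 136 140 141 141 137 138 136 136 133 136 136 138 139 138 136 133
 134 135 136 124 100 121 128 126 128 128 127 127 126 127 127 128 126 126
 128 125 125 127 128 128 127 127 125]
front edge [490.66462831  69.93854862] gap? [460.38804855 281.61958547]
```

View pics/s6.png

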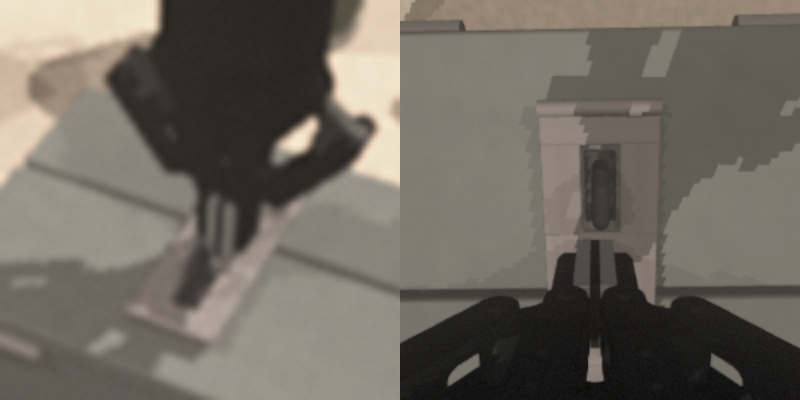

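The lip is at about row 135 and the width ratio is consistent with almost flat, but there's still no reaction force. I press on until the stop is felt.

```bash
python3 -m jog '[{"jaw":1,"dx":0,"dy":0,"dz":0.001,"yaw":0},{"jaw":1,"dx":0,"dy":0,"dz":0.002,"yaw":0},{"jaw":1,"dx":0,"dy":0,"dz":0.002,"yaw":0}]'; python3 -c "
from h import *
st()"
python3 -m jog '[{"jaw":1,"dx":0,"dy":0,"dz":0.001,"yaw":0},{"jaw":1,"dx":0,"dy":0,"dz":0.001,"yaw":0}]'; python3 -c "
from h import *
st()"
```

```text
clock: 8.38
eef_pos: [0.5276, -0.1676, 0.1623]
ee_rot: [-0.48, 3.102, -0.01]
ft_force: [-5.2, 1.1, 13.2]
opening: 0.0003
t 8.38 tip in chest mm [-30.   -1.9 -21.7] F [-4.6  2.7 13.2] Tq [ 0.35  1.08 -0.  ] open 0.0003 toolz [ 0.003 -0.006 -1.   ]
clock: 8.62
eef_pos: [0.5276, -0.1676, 0.1623]
ee_rot: [-0.48, 3.102, -0.009]
ft_force: [-3.3, 0.9, 8.8]
opening: 0.0002
t 8.62 tip in chest mm [-30.   -1.9 -21.7] F [-2.8  1.9  8.8] Tq [ 0.18  0.75 -0.01] open 0.0002 toolz [ 0.003 -0.005 -1.   ]
```

The stop is felt: z is stuck at 0.1623 with 13 N. One firm press, then lift off.

```bash
python3 -m jog '[{"jaw":1,"dx":0,"dy":0,"dz":0.002,"yaw":0},{"jaw":1,"dx":0,"dy":0,"dz":0.004,"yaw":0},{"jaw":1,"dx":0,"dy":0,"dz":0.004,"yaw":0}]'
python3 -m jog '[{"jaw":1,"dx":0,"dy":0,"dz":-0.02,"yaw":0},{"jaw":1,"dx":0,"dy":0,"dz":-0.06,"yaw":0},{"jaw":1,"dx":-0.05,"dy":0,"dz":-0.12,"yaw":0},{"jaw":1,"dx":-0.11,"dy":0,"dz":-0.15,"yaw":0},{"jaw":1,"dx":-0.11,"dy":0,"dz":-0.15,"yaw":0},{"jaw":1,"dx":-0.11,"dy":0,"dz":-0.15,"yaw":0}]'
python3 - <<'E'
from h import *
import cv2
st()
a=bot.capture('scene')[140:300,240:440,::-1];b=bot.capture('wrist')[0:200,200:400,::-1]
cv2.imwrite('pics/s7.png',np.hstack([cv2.resize(a,(500,400),interpolation=cv2.INTER_CUBIC),cv2.resize(b,(300,300),interpolation=cv2.INTER_CUBIC).repeat(1,0) if 0 else cv2.copyMakeBorder(cv2.resize(b,(300,300),interpolation=cv2.INTER_CUBIC),0,100,0,0,cv2.BORDER_CONSTANT)]))
E
```

```text
clock: 9.0
eef_pos: [0.5276, -0.1676, 0.1621]
ee_rot: [-0.48, 3.101, -0.006]
ft_force: [-9.5, 3.2, 26.4]
opening: 0.0003
clock: 9.75
eef_pos: [0.6331, -0.1329, 0.3123]
ee_rot: [-0.483, 3.1, -0.007]
ft_force: [-0.2, -0.4, -0.3]
opening: -0.0001
t 9.75 tip in chest mm [ 81.2  -1.9 128.3] F [-0.4 -0.3 -0.3] Tq [-0.    0.   -0.01] open -0.0001 toolz [ 0.005 -0.003 -1.   ]
```

View pics/s7.png

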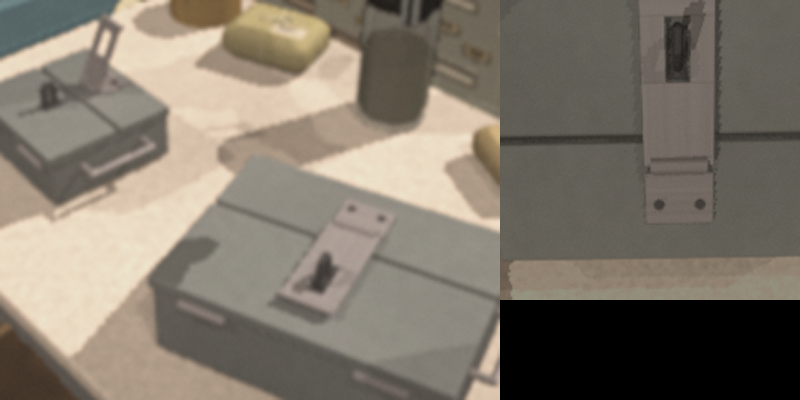

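The hasp lies flat with the staple through its slot, and the small hasp still stands open. The gripper is clear of everything, so I'm handing in.

```bash
python3 -c "
from h import *
st();print(bot.close_job())"
```

```text
t 9.85 tip in chest mm [ 78.4  -2.6 127.4] F [-0.3 -0.8  0.6] Tq [ 0.01  0.05 -0.04] open -0.0003 toolz [ 0.002 -0.003 -1.   ]
the job is handed in; nothing more can be done
None
```

The large chest's hasp is closed: I pushed it over from behind with the shut fingers and pressed it down on its solid part. It met a hard stop, 26 N with only about 0.2 mm of further travel. I then backed the gripper clear and handed the job in at about 9.9 s.

**Last checks:** the final scene and wrist pictures show the hasp flat with the staple standing through its slot. The small chest's hasp still stands open and was not touched. With the robot clear, the force readings were about zero.

**What disagreed:** at the stop, the computed fingertip height was about 23 mm lower than the hasp's closed face should be. Chest edges in the wrist camera also sat about 6 mm from where I predicted them. I did not find the cause, so I went by the pictures and the force instead. I did not measure the hasp's final angle. "Flat" rests on the hard stop and the pictures.

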